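Sort kiln props by length into gauge trays

TASK

Two square kiln props, one short and one long, lie on the table near two wooden gauge trays, each with a slot cut for one length of prop. Sort the props by length: lay each one flat on the floor of the slot made for it, the short prop in the short slot and the long prop in the long slot, and let go.

Things in the scene. Friction and masses are not known exactly. Their poses are not given: they have to be found in the camera images.
- short_prop: the short kiln prop: plain cream fired-clay bar, 60 mm long, 28 x 28 mm square, about 95 g, with a dark bore showing at each end, lying loose on the table. Origin at its centre (14 mm above what it lies on); x runs along its length. On the table there is room for open fingers on both long sides.
- long_prop: the long kiln prop: the same cream bar, but 100 mm long, 28 x 28 mm square, about 155 g, lying loose on the table. Origin at its centre; x runs along its length. Either prop may lie in either place. A fixed weighing scale, 180 mm tall, stands ahead of the robot to the right of the props and partly in front of the right-hand tray (x 0.28 to 0.52 m, y -0.09 to 0.13 m): carry and approach above it.
- short_slot (a point): centre of the floor of the slot in the shorter wooden gauge tray. The slot is 80 mm long (along this point's x), 48 mm wide (along y), 10 mm deep and open above; its floor is 6 mm above the table. The tray is fixed, 100 x 68 mm outside and 16 mm high, with walls 10 mm thick and z up.
- long_slot (a point): centre of the floor of the slot in the longer wooden gauge tray. The slot is 120 mm long (along this point's x), 48 mm wide (along y), 10 mm deep and open above; its floor is 6 mm above the table. The tray is fixed, 140 x 68 mm outside and 16 mm high, with walls 10 mm thick and z up. Either tray may stand in either place.
There are look-alikes about, which are no part of the job. Leave any green or orange look-alike of the short_prop alone.

How it is judged:
At the end, for the whole second after the job is handed in: Each prop lies at rest in the slot of its own length: flat on the floor (its centre 9 to 18 mm above it), its centre within 15 mm of the slot's centre along and across, its length along the slot (within 28 degrees for the short prop, 22 for the long one) (x of short_prop in the frame of short_slot between -0.015 and 0.015 m and y of short_prop in the frame of short_slot between -0.015 and 0.015 m and z of short_prop in the frame of short_slot between 0.009 and 0.018 m and x of long_prop in the frame of long_slot between -0.015 and 0.015 m and y of long_prop in the frame of long_slot between -0.015 and 0.015 m and z of long_prop in the frame of long_slot between 0.009 and 0.018 m and angle between the x axis of short_prop and the x axis of short_slot, either way round below 0.5 rad and angle between the x axis of long_prop and the x axis of long_slot, either way round below 0.4 rad and linear speed of each of short_prop, long_prop below 0.02 m/s); the robot touches nothing.
It also fails if it takes over 58 s, if anything falls off the work surface, if the arm or the gripper's body presses on something with over 40 N, if the wrist force passes 120 N, or if a joint passes its speed limit or range.

ROBOT

A 6-joint arm with a two-finger parallel gripper is mounted at the origin on the work surface; the furniture and walls round the work are solid. World frame = base frame: x ahead of the robot, y to its left, z up, the work surface at z = 0. Lengths are in m, angles in rad, forces in N, time in s.
With the tool pointing down it reaches from about 0.275 to 0.825 m from the base axis. Payload 4.9 kg.
Tool frame: the origin (TCP) lies at the very end of the fingers, on their centre line; the grasp point (between the pads) lies behind it (r.grip_depth is the z of the grasp point in the tool frame, in m); z points along the fingers, y is the line along which they close (so a half turn about z gives the same grasp; the last joint's range is limited). The gripper opens to 85 mm and grips with 20 to 120 N. Pads are 22 mm wide; open, the fingers measure 114 mm over their backs; the gripper's body (76 mm by 85 mm) begins 54 mm behind the grasp point. The pads swing forward as they close: fully open they stand 13 mm farther back than shut.
Start: joints at [-1.257, 0.326, -0.193, 1.052, 0, 1.437], TCP at [0.238, -0.496, 0.209] pointing down, gripper open.
Joint ranges: [-2.65, 2.65], [-0.97, 1.79], [-1.3, 1.35], [-1.93, 2.1], [-1.47, 1.37], [-3.14, 3.14]. Speed limits (rad/s): [2.57, 2.57, 3.14, 3.14, 3.14, 3.14].

INTERFACE

Orientations are given as a unit quaternion [w, x, y, z].
In Python, from bench import r gives the robot as it stands.
- The arm moves only by the tool arm_command, never from a script. Its argument "deltas" is one flat list of numbers, 5 for each row, row after row: the opening, from 0 (shut) to 1 (fully open), then the shift along the tool's x, y, z scaled (see below), then the turn about the tool's z scaled (see below). In form: [claw, dx, dy, dz, roll, claw, dx, dy, dz, roll, ...]. A call has 1 to 8 rows; each row shifts and turns the commanded pose from where the row before left it, along the tool's axes as they then stand; what a row does not reach is not made up. The controller multiplies each number of a shift by 0.8 m and each number of a turn by 90 degrees. A row lasts 1/8 s, in which the tool goes at most 62.5 mm and 10.7 degrees, less where a joint would pass 70% of its speed; a pose out of reach is approached as far as the arm can. A call with a number of a shift or a turn outside -1 to 1 is refused whole. A call with a gripper value outside its range is refused whole. The fingers move at their own pace and stop on an object; the grip force is fixed at half the most. Time passes only in rows, so rows that do not move let the fingers close. It gives the time, the measured TCP pose, the force, the opening and the grip force at its end, in the units of the state.
- r.sense(): the state, without advancing time (a new reading comes with each control period).
- r.grab_frame(name): name is "scene" or "side" or "wrist"; returns a dict with "color" (480x640x3 uint8, red, green, blue), "mtx" (3x3 intrinsics, pixels), "D" ([k1, k2, p1, p2, k3] as OpenCV has them; the pictures are not rectified), "rvec" (rotation vector, rad) and "tvec" (3), from world to camera coordinates, as OpenCV has them; the wrist camera has in their place "T_tool_cam" (4x4, takes a point from camera to tool coordinates, whose origin is the TCP and whose axes are the flange's). Camera axes: x right, y down, z forward; pixel columns grow to the right and rows downward; lengths in m; the calibration is good to about 2 mm. A picture is of the moment at which its call begins: read the wrist's pose just before it. There is no depth.
- r.finish_job(): hands the job in; it is judged then, once.
Trained networks look in a picture, given as the dict that the camera call returned (one of the last four; its "shot" number tells which), for a name from the list of things; names that differ only in an ending like _2 or _b are one class to them, and where a whole thing is asked for, a point or a joint stands for the part that bears it (a point fixed in the world has none). Each returns a list of dicts, best first, with "confidence" (0 to 1); they miss things now and then, are a little off and sometimes report something else, mostly with a low value. They report only what shows in the picture. A call takes as long as a camera call. They do not tell look-alikes from the thing itself.
- r.trace(target, picture): "region" (480x640 bool, what is visible of it) and "box" ([left, top, right, bottom] in pixels, round what is visible of it).
- r.mark_of(target, picture): "at" ([column, row] in pixels: a listed point, or the origin of a listed thing).
The state is a dict: "time": time; "qpos": joint angles; "qd": joint speeds; "tau": joint torques, N m; "position": TCP position; "eef_rot": TCP orientation; "force": force on the tool from outside, world axes, zero at the start; "moment": the same for the moment, N m; "finger_gap": finger opening in m; "grip_force": force on a finger pad.
Only numpy, scipy, OpenCV 4.12 (cv2) and the standard library are available. Lean on these libraries where they do the work, as an engineer would, in place of code of your own. Each camera call takes 0.05 s, during which the arm holds its last target. There are 200 camera calls.

## Working session

There is one attempt and no reset: what is moved stays moved. The work goes in short steps, Python scripts to look and compute and a tool call to move; the robot and the scene stay as the last step left them, time stands still between calls to the robot, and variables do not carry over. Pictures are saved under pics/ and viewed, at most 10 in all, crops included, and the job is handed in when it is done.

Besides the shell and the picture viewer there is one more tool, called after ">>>" as name(argument=value, ...), one argument or row to a line, values as JSON. arm_command: Moves the arm, as the interface text tells. Shifts and turns lie within -1 to 1; 1 stands for 0.8 m of shift or 90 degrees of turn. Its arguments: {"type":"object","properties":{"deltas":{"type":"array","items":{"type":"number","minimum":-1,"maximum":1}}},"required":["deltas"]}

```bash
ls; mkdir -p pics; cat > h.py <<'E'
import numpy as np,cv2
from bench import r
from scipy.spatial.transform import Rotation as R
def camT(f,s=None):
    if "rvec" in f: return cv2.Rodrigues(np.array(f["rvec"],float))[0],np.array(f["tvec"],float).ravel()
    q=s["eef_rot"];Rw=R.from_quat([q[1],q[2],q[3],q[0]]).as_matrix()
    T=np.eye(4);T[:3,:3]=Rw;T[:3,3]=s["position"]
    M=np.linalg.inv(T@np.array(f["T_tool_cam"]));return M[:3,:3],M[:3,3]
def px2w(f,uv,z,s=None):
    Rc,t=camT(f,s)
    p=cv2.undistortPoints(np.array(uv,float).reshape(-1,1,2),np.array(f["mtx"]),np.array(f["D"],float)).reshape(-1,2)
    d=np.c_[p,np.ones(len(p))]@Rc; c=-Rc.T@t
    return c+d*((z-c[2])/d[:,2])[:,None]
def w2px(f,P,s=None):
    Rc,t=camT(f,s)
    return cv2.projectPoints(np.array(P,float).reshape(-1,3),cv2.Rodrigues(Rc)[0],t,np.array(f["mtx"]),np.array(f["D"],float))[0].reshape(-1,2)
def save(f,n): cv2.imwrite("pics/"+n,cv2.cvtColor(f["color"],cv2.COLOR_RGB2BGR))
E
python3 - <<'E'
from h import *
np.set_printoptions(precision=3,suppress=True)
s=r.sense();print(s["position"],s["eef_rot"],r.grip_depth,s["finger_gap"])
for n in ("scene","side"):
    f=r.grab_frame(n);save(f,n+"0.png")
    for t in ("short_prop","long_prop","short_slot","long_slot"):
        try:
            for d in r.mark_of(t,f)[:3]: print(n,t,"mark",np.round(d["at"]),round(d["confidence"],2),px2w(f,d["at"],0.014 if "prop" in t else .006,s)[0])
            for d in r.trace(t,f)[:3]: print(n,t,"trace",np.round(d["box"]),round(d["confidence"],2),d["region"].sum())
        except Exception as e: print(t,e)
E
```

```text
pics
[ 0.238 -0.495  0.209] [-0.001  0.975  0.222 -0.   ] -0.0187 0.08567307215322258
scene short_prop mark [286. 240.] 0.9 [0.536 0.254 0.014]
scene short_prop mark [333. 248.] 0.79 [0.438 0.234 0.014]
scene short_prop mark [390. 363.] 0.65 [0.244 0.427 0.014]
scene short_prop trace [371. 352. 409. 378.] 0.84 709
scene short_prop trace [317. 235. 351. 266.] 0.82 556
scene short_prop trace [275. 230. 303. 252.] 0.57 545
scene long_prop mark [299. 292.] 0.69 [0.453 0.36  0.014]
scene long_prop trace [272. 281. 322. 307.] 0.79 1032
scene short_slot mark [271. 179.] 0.71 [0.658 0.094 0.006]
scene short_slot trace [270. 281. 323. 304.] 0.58 1058
scene long_slot mark [228. 247.] 0.57 [0.64  0.315 0.006]
scene long_slot mark [273. 181.] 0.23 [0.651 0.1   0.006]
scene long_slot trace [199. 218. 259. 277.] 0.93 1941
side short_prop mark [342. 248.] 0.95 [0.428 0.24  0.014]
side short_prop mark [292. 252.] 0.88 [0.539 0.255 0.014]
side short_prop mark [446. 305.] 0.48 [0.234 0.437 0.014]
side short_prop trace [328. 241. 356. 255.] 0.94 381
side short_prop trace [280. 243. 311. 262.] 0.66 481
side short_prop trace [440. 292. 460. 313.] 0.66 222
side long_prop mark [332. 280.] 0.95 [0.453 0.356 0.014]
side long_prop trace [305. 266. 357. 296.] 0.9 944
side short_slot mark [246. 221.] 0.59 [0.656 0.115 0.006]
side short_slot trace [234. 207. 269. 233.] 0.82 762
side long_slot mark [244. 274.] 0.79 [0.639 0.327 0.006]
side long_slot trace [233. 252. 261. 266.] 0.82 322
```

View pics/scene0.png

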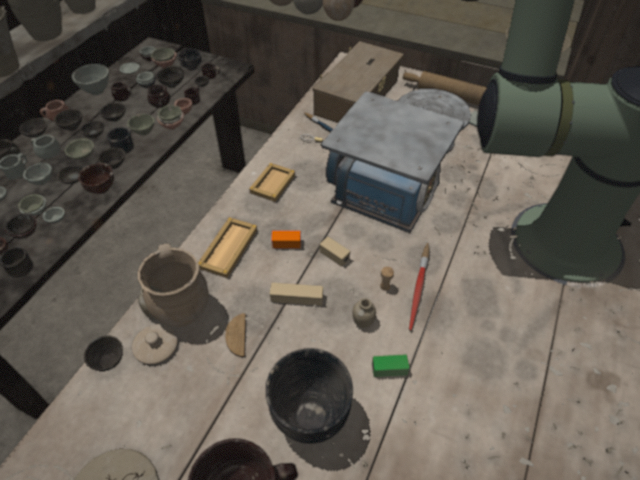

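View pics/side0.png

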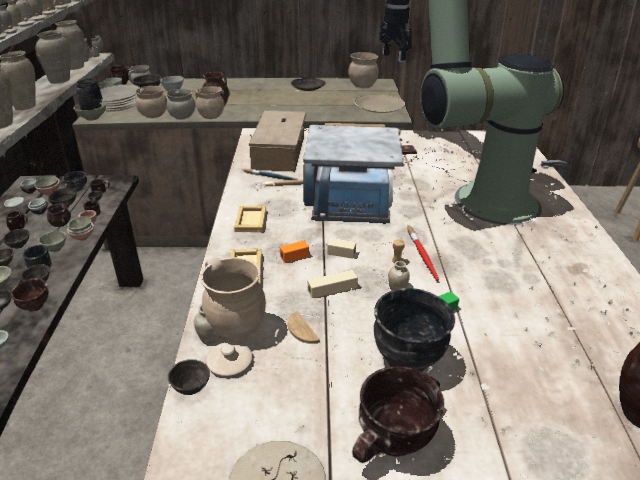

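The scene picture shows three short bars: cream at (334,249), orange at (286,240) and green at (390,365). The cream one fits short_prop, and the other two are the look-alikes to leave alone. The long prop is at (297,293), the long tray at (229,246) and the short tray at (272,181). Next I'll fit box silhouettes and make one confirming crop.

```bash
cat > fit.py <<'E'
from h import *
from scipy.optimize import minimize
def hull(f,s,x,y,a,L,W,H):
    c,n=np.cos(a),np.sin(a)
    P=[(x+i*L/2*c-j*W/2*n,y+i*L/2*n+j*W/2*c,z) for i in(-1,1) for j in(-1,1) for z in(0,H)]
    return cv2.convexHull(w2px(f,P,s).astype(np.float32))
def iou(f,s,m,p,L,W,H):
    h=hull(f,s,*p,L,W,H); a=np.zeros(m.shape,np.uint8)
    cv2.fillConvexPoly(a,np.round(h*256).astype(np.int32),1,shift=8)
    return (a&m).sum()/max(1,(a|m).sum())
def fit(obs,x0,L,W,H):
    best=None
    for a0 in np.arange(0,np.pi,np.pi/8):
        o=minimize(lambda p:-sum(iou(f,s,m,(p[0],p[1],p[2]*10),L,W,H) for f,s,m in obs)/len(obs),[x0[0],x0[1],a0/10],method="Nelder-Mead",
          options=dict(initial_simplex=[[x0[0],x0[1],a0/10],[x0[0]+.015,x0[1],a0/10],[x0[0],x0[1]+.015,a0/10],[x0[0],x0[1],a0/10+.03]]))
        if best is None or o.fun<best.fun: best=o
    p=best.x; return np.array([p[0],p[1],np.degrees(p[2]*10)%180,-best.fun])
def mask(t,f,s,x,tol=.04,z=.014):
    for d in r.trace(t,f):
        b=d["region"].astype(np.uint8); v,u=np.nonzero(b)
        if len(u) and np.linalg.norm(px2w(f,[u.mean(),v.mean()],z,s)[0][:2]-x)<tol: return b
E
python3 - <<'E'
from fit import *
np.set_printoptions(precision=4,suppress=True)
F={n:r.grab_frame(n) for n in("scene","side")}
for t,x,L,W,H,al in(("short_prop",(.433,.237),.06,.028,.028,()),("long_prop",(.453,.358),.1,.028,.028,()),
  ("short_slot",(.657,.105),.1,.068,.016,("long_slot",)),("long_slot",(.64,.32),.14,.068,.016,("short_slot",))):
    obs=[]
    for n,f in F.items():
        if t=="long_slot" and n=="side": continue
        for tt in (t,)+al:
            m=mask(tt,f,None,x)
            if m is not None: obs.append((f,None,m));print(n,tt,m.sum(),fit([(f,None,m)],x,L,W,H));break
    if obs: print(t,len(obs),fit(obs,x,L,W,H))
c=F["scene"]["color"][150:320,190:360]
cv2.imwrite("pics/crop.png",cv2.cvtColor(cv2.resize(c,(600,600),interpolation=cv2.INTER_CUBIC),cv2.COLOR_RGB2BGR))
E
```

```text
scene short_prop 585 [  0.4328   0.2399 164.677    0.9542]
side short_prop 431 [0.4306 0.2391 0.318  0.8324]
short_prop 2 [  0.4328   0.2404 163.8355   0.8722]
scene long_prop 1080 [ 0.4575  0.3671 19.5621  0.934 ]
side long_prop 929 [ 0.4536  0.3672 20.312   0.9153]
long_prop 2 [ 0.4554  0.3669 18.9865  0.9153]
scene short_slot 1127 [ 0.6514  0.1036 90.0262  0.9656]
side short_slot 772 [ 0.6467  0.1028 90.1012  0.954 ]
short_slot 2 [ 0.6491  0.1031 89.6293  0.9285]
scene long_slot 1909 [ 0.6425  0.3166 95.8168  0.9182]
long_slot 1 [ 0.6425  0.3166 95.8168  0.9182]
```

View pics/crop.png

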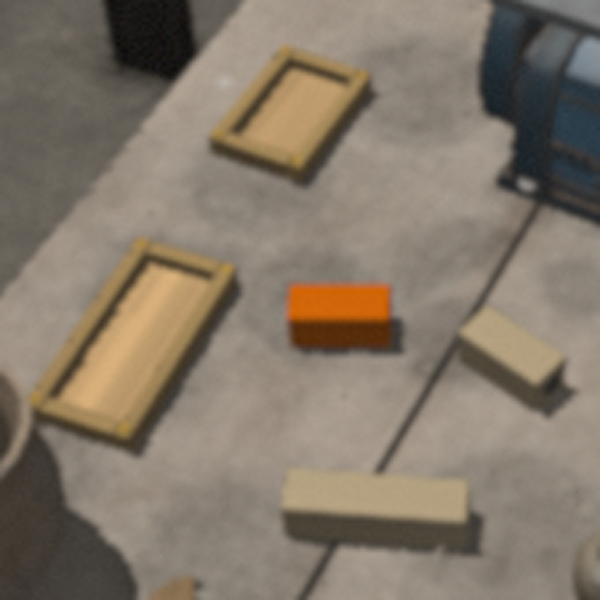

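The crop confirms the cream short prop: crop (510,355), i.e. scene ~(334,250), with a dark bore visible at one end. The orange bar and both empty trays are also clear. Next is a small planner so I can write out the move numbers.

```bash
cat > plan.py <<'E'
from h import *
import json
def yaw(s):
    q=s["eef_rot"];M=R.from_quat([q[1],q[2],q[3],q[0]]).as_matrix();return np.degrees(np.arctan2(M[1,0],M[0,0]))
def plan(wps,claw,step=.048,cur=None):
    """wps: (x,y,z,yaw deg [absolute, unwrapped])"""
    s=r.sense(); p=np.array(s["position"],float) if cur is None else np.array(cur[:3]); a=yaw(s) if cur is None else cur[3]
    print("from",np.round(p,4),round(a,2),"t",round(s["time"],2),"q",np.round(s["qpos"],2))
    rows=[]
    for w in wps:
        da=w[3]-a
        if cur is None and not rows: da=(da+180)%360-180 if abs(da)>200 else da
        n=int(max(1,np.ceil(np.linalg.norm(np.array(w[:3])-p)/step),np.ceil(abs(da)/10.3)))
        st=(np.array(w[:3])-p)/n; da/=n
        for i in range(n):
            t=np.radians(a);X=np.array([np.cos(t),np.sin(t),0]);Y=np.array([np.sin(t),-np.cos(t),0])
            rows.append([claw,round(st@X/.8,3),round(st@Y/.8,3),round(-st[2]/.8,3),round(-da/90,3)])
            p=p+st;a+=da
    for i in range(0,len(rows),8): print(len(rows[i:i+8]),json.dumps(sum(rows[i:i+8],[])).replace(" ",""))
E
python3 -c "
from plan import *
plan([(.33,-.35,.33,60),(.40,.05,.33,130),(.433,.24,.20,164)],1)"
```

```text
from [ 0.2381 -0.4958  0.2095] 25.66 t 1.35 q [-1.26  0.33 -0.19  1.05 -0.    1.44]
8 [1,0.036,-0.023,-0.03,-0.076,1,0.039,-0.018,-0.03,-0.076,1,0.041,-0.014,-0.03,-0.076,1,0.042,-0.009,-0.03,-0.076,1,0.043,-0.003,-0.03,-0.076,1,0.053,-0.019,-0.0,-0.086,1,0.055,-0.012,-0.0,-0.086,1,0.056,-0.004,-0.0,-0.086]
8 [1,0.056,0.003,-0.0,-0.086,1,0.055,0.011,-0.0,-0.086,1,0.053,0.018,-0.0,-0.086,1,0.05,0.025,-0.0,-0.086,1,0.047,0.032,-0.0,-0.086,1,0.042,0.038,-0.0,-0.086,1,0.031,0.037,0.032,-0.076,1,0.027,0.04,0.032,-0.076]
3 [1,0.022,0.043,0.032,-0.076,1,0.016,0.045,0.032,-0.076,1,0.011,0.047,0.032,-0.076]
```

>>> arm_command(
  deltas=[1,0.036,-0.023,-0.03,-0.076,1,0.039,-0.018,-0.03,-0.076,1,0.041,-0.014,-0.03,-0.076,1,0.042,-0.009,-0.03,-0.076,1,0.043,-0.003,-0.03,-0.076,1,0.053,-0.019,0,-0.086,1,0.055,-0.012,0,-0.086,1,0.056,-0.004,0,-0.086],
)

```text
time: 2.35
position: [0.3542, -0.2161, 0.3296]
eef_rot: [0.0, 0.747, 0.665, 0.0]
force: [0.4, -0.1, 0.1]
finger_gap: 0.0855
grip_force: 0.0
```

>>> arm_command(
  deltas=[1,0.056,0.003,0,-0.086,1,0.055,0.011,0,-0.086,1,0.053,0.018,0,-0.086,1,0.05,0.025,0,-0.086,1,0.047,0.032,0,-0.086,1,0.042,0.038,0,-0.086,1,0.031,0.037,0.032,-0.076,1,0.027,0.04,0.032,-0.076],
)

```text
time: 3.35
position: [0.4162, 0.1258, 0.2781]
eef_rot: [0.001, 0.314, 0.95, 0.0]
force: [1.1, 0.0, 0.2]
finger_gap: 0.0851
grip_force: 0.0
```

>>> arm_command(
  deltas=[1,0.022,0.043,0.032,-0.076,1,0.016,0.045,0.032,-0.076,1,0.011,0.047,0.032,-0.076,1,0,0,0,0],
)

```text
time: 3.85
position: [0.4346, 0.2395, 0.1994]
eef_rot: [-0.002, 0.14, 0.99, -0.001]
force: [0.3, 0.2, 0.4]
finger_gap: 0.0855
grip_force: 0.0
```

```bash
cat > look.py <<'E'
from fit import *
from plan import *
D=dict(short_prop=(.06,.028,.028),long_prop=(.1,.028,.028),short_slot=(.1,.068,.016),long_slot=(.14,.068,.016))
def look(n,t,x,tol=.05):
    s=r.sense();f=r.grab_frame("wrist");save(f,n)
    for d in r.mark_of(t,f)[:3]:print("mark",np.round(d["at"]),round(d["confidence"],2),px2w(f,d["at"],.014 if "prop" in t else .006,s)[0].round(4))
    m=mask(t,f,s,x,tol)
    if m is not None: print("fit",fit([(f,s,m)],x,*D[t]).round(4),m.sum())
    return f,s
E
python3 -c "
from look import *
f,s=look('w1.png','short_prop',(.433,.24));print(s['position'],yaw(s),s['qpos'],s['time'])"
```

```text
mark [317. 198.] 0.83 [0.4322 0.2426 0.014 ]
mark [358. 296.] 0.69 [0.5352 0.2536 0.014 ]
fit [  0.4315   0.2408 163.8115   0.901 ] 2156
[0.43456173 0.23948418 0.19939591] 163.92097789251352 [ 3.54633117e-01  2.37363486e-01 -3.42025881e-01  9.94913867e-01
  2.52174477e-04  6.35261760e-01] 3.85
```

View pics/w1.png

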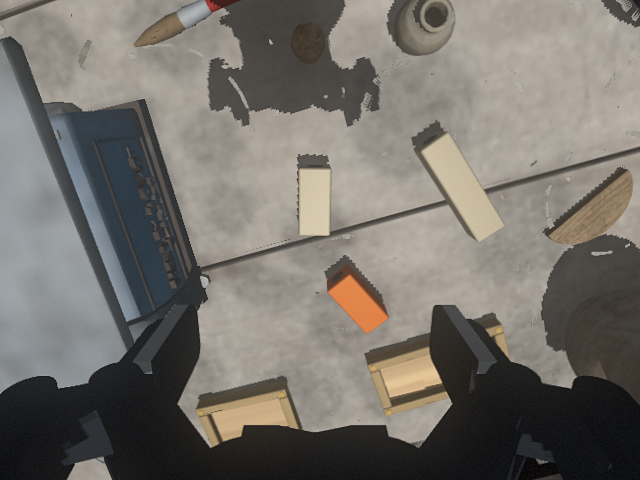

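The wrist view shows the cream short prop at (315,200), lying along the tool x axis. The orange bar is at (357,300), the long prop at (462,185) and the trays at (245,405) and (440,365). The fit agrees with the earlier one, so I'll descend.

```bash
python3 -c "
from look import *
plan([(.4317,.2415,.05,164),(.4317,.2415,.012,164)],1)"
```

```text
from [0.4359 0.2377 0.202 ] 163.68 t 4.0 q [ 0.35  0.23 -0.34  1.   -0.    0.64]
5 [1,0.002,0.001,0.047,-0.001,1,0.002,0.001,0.047,-0.001,1,0.002,0.001,0.047,-0.001,1,0.002,0.001,0.047,-0.001,1,0.0,0.0,0.047,-0.0]
```

>>> arm_command(
  deltas=[1,0.002,0.001,0.05,0,1,0,0,0.05,0,1,0,0,0.05,0,1,0,0,0.05,0,1,0,0,0.035,0,1,0,0,0,0],
)

```text
time: 4.75
position: [0.4336, 0.2378, 0.0128]
eef_rot: [-0.001, 0.143, 0.99, -0.001]
force: [-0.3, -0.0, 0.4]
finger_gap: 0.0855
grip_force: 0.0
```

>>> arm_command(
  deltas=[0,0,0,0,0,0,0,0,0,0,0,0,0,0,0,0,0,0,0,0,0,0,0,0,0,0,0,0,0,0],
)

```text
time: 5.5
position: [0.4344, 0.2393, 0.0135]
eef_rot: [-0.0, 0.142, 0.99, 0.0]
force: [-0.1, -0.8, 1.0]
finger_gap: 0.0
grip_force: 0.0
```

```bash
python3 -c "
from look import *
f,s=look('w2.png','short_prop',(.433,.24),.1);print(s['position'],s['finger_gap'])
f=r.grab_frame('side');c=f['color'][150:320,230:456];cv2.imwrite('pics/s2.png',cv2.cvtColor(cv2.resize(c,(791,595),interpolation=cv2.INTER_CUBIC),cv2.COLOR_RGB2BGR))
for d in r.mark_of('short_prop',f): print(d['at'],d['confidence'],px2w(f,d['at'],.014))
"
```

```text
mark [316. 279.] 0.85 [0.4319 0.2409 0.014 ]
fit [  0.4331   0.2403 165.1877   0.5542] 5637
[0.43444333 0.23929887 0.01350407] 2.8692037967528873e-05
[341.8, 250.5] 0.93 [[0.4284064  0.25110977 0.014     ]]
[292.7, 252.6] 0.72 [[0.53688188 0.25962945 0.014     ]]
[441.9, 304.5] 0.66 [[0.24053081 0.43439117 0.014     ]]
```

View pics/s2.png

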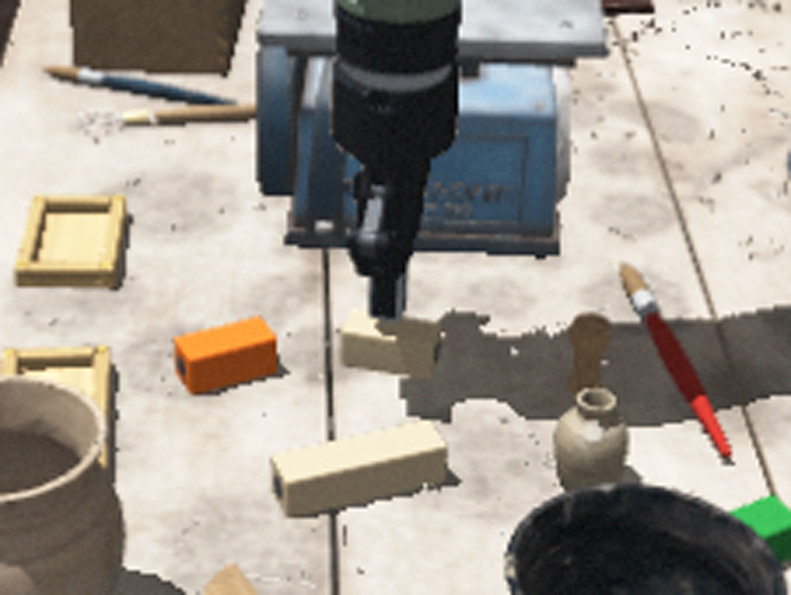

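View pics/w2.png

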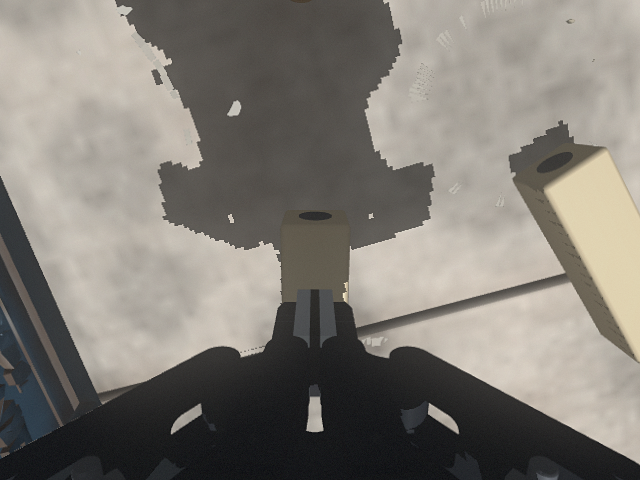

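```bash
python3 -c "
from look import *
s=r.sense();f=r.grab_frame('wrist')
print('tcp px',w2px(f,s['position'],s), 'top corners unmoved',w2px(f,[(.4317+i*.03*-.961-j*.014*.276,.2412+i*.03*.276-j*.014*.961,z) for z in(0.,.028) for i in(1,-1) for j in(1,-1)],s).round())
for v in (208,224): print(v,[px2w(f,[u,v],z,s)[0].round(4) for u in(282,350) for z in(.028,)])
for n,x in(('scene',0),('side',0)):
  g=r.grab_frame(n);m=mask('short_prop',g,None,(.432,.243));print(n,None if m is None else fit([(g,None,m)],(.432,.243),*D['short_prop']),w2px(g,s['position']))
c=r.grab_frame('scene')['color'][190:290,270:400];cv2.imwrite('pics/s3.png',cv2.cvtColor(cv2.resize(c,(780,600),interpolation=cv2.INTER_CUBIC),cv2.COLOR_RGB2BGR))
"
```

```text
tcp px [[314.27032622 284.86526365]] top corners unmoved [[286. 207.]
 [347. 206.]
 [289. 323.]
 [345. 323.]
 [281. 222.]
 [353. 222.]
 [285. 355.]
 [349. 355.]]
208 [array([0.3937, 0.2381, 0.028 ]), array([0.4012, 0.2634, 0.028 ])]
224 [array([0.3999, 0.2362, 0.028 ]), array([0.4074, 0.2618, 0.028 ])]
scene [  0.4338871    0.23995148 159.65971793   0.74      ] [[333.62394078 251.04030449]]
side [  0.43008433   0.24340213 170.20131119   0.85741811] [[338.86182635 247.65574038]]
```

View pics/s3.png

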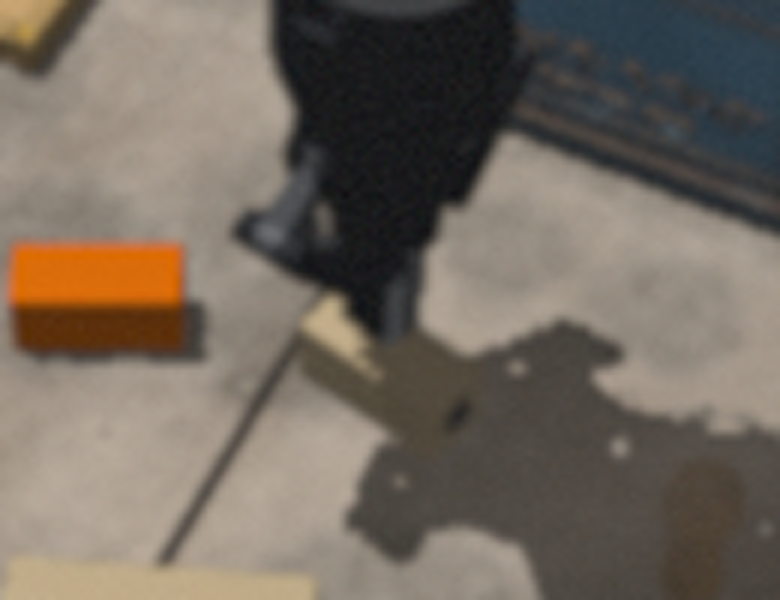

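The pictures show the prop has not moved, and the shut fingers are on top of it around scene (335,246). So the fingertips sit higher than the reported TCP suggests. I'll open, go lower and close again.

>>> arm_command(
  deltas=[1,0,0,0,0,1,0,0,0,0,1,0,0,0,0,1,0,0,0,0,1,0,0,0.006,0,1,0,0,0.006,0,1,0,0,0,0],
)

```text
time: 6.92
position: [0.4339, 0.239, 0.0033]
eef_rot: [-0.001, 0.142, 0.99, -0.0]
force: [-0.2, 0.2, 0.9]
finger_gap: 0.0854
grip_force: 0.0
```

>>> arm_command(
  deltas=[0,0,0,0,0,0,0,0,0,0,0,0,0,0,0,0,0,0,0,0,0,0,0,0,0],
)

```text
time: 7.55
position: [0.4347, 0.2393, 0.0044]
eef_rot: [0.0, 0.142, 0.99, 0.0]
force: [-1.1, -0.2, 4.8]
finger_gap: 0.0241
grip_force: 58.7
```

```bash
python3 -c "
from look import *
s=r.sense();print(s['force'],s['moment'],s['finger_gap'],s['grip_force'])
for n in('scene','side'):
  g=r.grab_frame(n);m=mask('short_prop',g,None,(.432,.243));print(n,None if m is None else fit([(g,None,m)],(.432,.243),*D['short_prop']))
s=r.sense();f=r.grab_frame('wrist');save(f,'w3.png')
"
```

```text
[-1.14320263 -0.24838152  4.82441097] [-0.12611575  0.32436001  0.05609281] 0.02408373715300739 58.71603548526764
scene [  0.43179177   0.24200965 164.36854537   0.53453947]
side [  0.42937639   0.23948224 170.59139801   0.68978805]
```

>>> arm_command(
  deltas=[1,0,0,0,0,1,0,0,0,0,1,0,0,0,0,1,0,0,0.005,0],
)

```text
time: 8.3
position: [0.4347, 0.2394, -0.0001]
eef_rot: [0.0, 0.142, 0.99, 0.0]
force: [0.4, -0.5, -0.3]
finger_gap: 0.0855
grip_force: 0.0
```

>>> arm_command(
  deltas=[0,0,0,0,0,0,0,0,0,0,0,0,0,0,0,0,0,0,0,0,0,0,0,0,0],
)

```text
time: 8.93
position: [0.4347, 0.2394, 0.0002]
eef_rot: [0.0, 0.142, 0.99, 0.0]
force: [-0.7, 0.1, 4.9]
finger_gap: 0.0259
grip_force: 59.4
```

```bash
python3 -c "
from look import *
f=r.grab_frame('side');c=f['color'][195:265,300:393];cv2.imwrite('pics/s4.png',cv2.cvtColor(cv2.resize(c,(790,595),interpolation=cv2.INTER_CUBIC),cv2.COLOR_RGB2BGR));s=r.sense();print(w2px(f,s['position'])-[300,195], 'x8.5')
"
```

```text
[[38.55483003 57.50325504]] x8.5
```

View pics/s4.png

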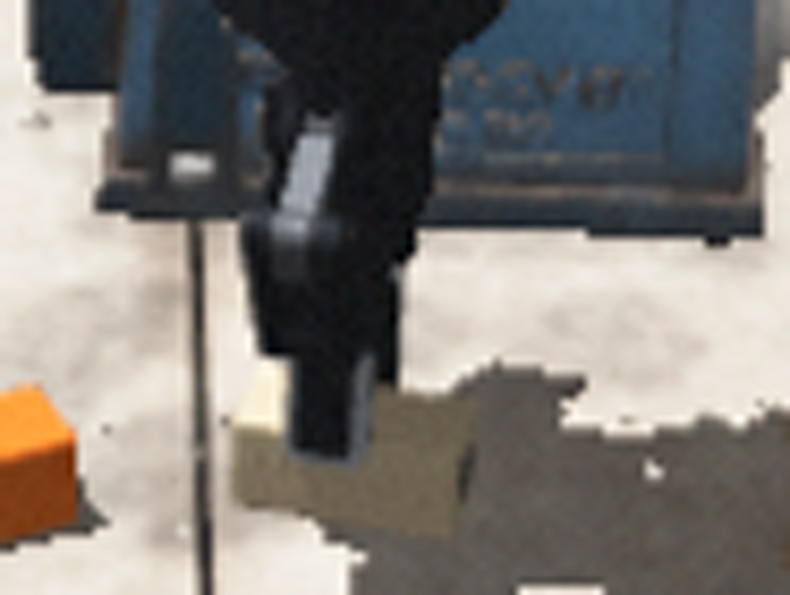

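The shut fingers now overlap about the upper half of the bar: the tip is at crop (330,463) on a face spanning rows 425–515. That puts the true tip about 14 mm above the reported z, which clears the tray rim. Now lift.

>>> arm_command(
  deltas=[0,0,0,-0.03,0,0,0,0,-0.05,0,0,0,0,-0.055,0,0,0,0,-0.055,0,0,0,0,-0.055,0,0,0,0,-0.055,0,0,0,0,0,0],
)

```text
time: 9.85
position: [0.4366, 0.2401, 0.243]
eef_rot: [0.003, 0.142, 0.99, 0.002]
force: [0.2, -0.6, -1.7]
finger_gap: 0.0256
grip_force: 59.4
```

```bash
python3 -c "
from look import *
s=r.sense();f=r.grab_frame('wrist');save(f,'w5.png')
print(s['position'],s['finger_gap'],s['force'])
for t in('short_prop','long_prop','short_slot','long_slot'):
  for d in r.trace(t,f)[:3]: print(t,np.round(d['box']),round(d['confidence'],2))
# held prop in tool frame: assume top z_tool
for d in r.mark_of('short_prop',f)[:3]:
  print(d['at'],d['confidence'],px2w(f,d['at'],s['position'][2]+.014,s))
plan([(.53,.19,.24,125),(.649,.101,.24,90),(.649,.101,.06,90),(.649,.101,.012,90)],0)
"
```

```text
[0.43660003 0.24005549 0.24300949] 0.025643625076073564 [ 0.18574408 -0.55932994 -1.73235961]
short_prop [279. 216. 356. 373.] 0.83
short_prop [350. 260. 379. 298.] 0.74
long_prop [402. 125. 480. 225.] 0.86
short_slot [262. 364. 302. 416.] 0.89
long_slot [392. 295. 494. 360.] 0.67
[346.7, 276.0] 0.98 [[0.4305415  0.25561009 0.25700949]]
[312.8, 291.3] 0.63 [[0.43318452 0.24035677 0.25700949]]
from [0.4335 0.2389 0.2383] 163.71 t 10.15 q [ 0.35  0.21 -0.28  1.09 -0.    0.64]
8 [0,-0.033,-0.006,-0.001,0.108,0,-0.034,-0.001,-0.001,0.108,0,-0.033,0.005,-0.001,0.108,0,-0.032,0.011,-0.001,0.108,0,-0.044,0.015,-0.0,0.097,0,-0.041,0.021,-0.0,0.097,0,-0.038,0.027,-0.0,0.097,0,-0.033,0.033,-0.0,0.097]
6 [0,0.0,0.0,0.056,-0.0,0,0.0,0.0,0.056,-0.0,0,0.0,0.0,0.056,-0.0,0,0.0,0.0,0.056,-0.0,0,0.0,0.0,0.03,-0.0,0,0.0,0.0,0.03,-0.0]
```

>>> arm_command(
  deltas=[0,-0.033,-0.006,-0.001,0.108,0,-0.034,-0.001,-0.001,0.108,0,-0.033,0.005,-0.001,0.108,0,-0.032,0.011,-0.001,0.108,0,-0.044,0.015,0,0.097,0,-0.041,0.021,0,0.097,0,-0.038,0.027,0,0.097,0,-0.033,0.033,0,0.097],
)

```text
time: 11.15
position: [0.6501, 0.1008, 0.2415]
eef_rot: [-0.001, 0.709, 0.705, -0.001]
force: [-0.5, 0.4, -1.2]
finger_gap: 0.0258
grip_force: 59.4
```

>>> arm_command(
  deltas=[0,0,0,0.056,0,0,0,0,0.056,0,0,0,0,0.056,0,0,0,0,0.052,0,0,0,0,0,0],
)

```text
time: 11.78
position: [0.6455, 0.1013, 0.0622]
eef_rot: [-0.003, 0.708, 0.707, -0.004]
force: [-0.2, 0.5, -0.5]
finger_gap: 0.0257
grip_force: 59.4
```

```bash
python3 -c "
from look import *
np.set_printoptions(precision=4,suppress=True)
P=[]
for i in range(2):
  s=r.sense();f=r.grab_frame('wrist');P.append([*s['position'],yaw(s)])
print(np.array(P));save(f,'w6.png');print(w2px(f,[(.649+i*.034,.103+j*.05,.016) for i in(1,-1) for j in(1,-1)],s).round())
for n in('scene','side'):
  g=r.grab_frame(n)
  for d in r.trace('short_prop',g)[:4]: print(n,d['box'],round(d['confidence'],2))
  for d in r.mark_of('short_prop',g)[:4]: print(n,d['at'],px2w(g,d['at'],s['position'][2]+.014)[0])
"
```

```text
[[ 0.6455  0.1013  0.0622 89.909 ]
 [ 0.6479  0.1015  0.0651 89.9168]]
[[378. 160.]
 [371. 327.]
 [251. 160.]
 [259. 327.]]
scene [272.0, 230.7, 302.0, 250.0] 0.75
scene [372.6, 353.3, 411.0, 378.4] 0.72
scene [256.1, 143.7, 280.9, 169.2] 0.68
scene [272.7, 284.7, 323.7, 304.3] 0.31
scene [288.7, 235.8] [0.5082 0.2908 0.0791]
scene [269.5, 155.4] [0.655  0.0968 0.0791]
scene [390.8, 365.8] [0.2366 0.4668 0.0791]
side [278.9, 241.4, 310.5, 260.2] 0.95
side [239.5, 181.6, 253.5, 201.5] 0.49
side [292.4, 249.9] [0.5337 0.3424 0.0791]
side [440.4, 300.5] [0.2658 0.4987 0.0791]
side [245.8, 190.7] [0.6531 0.0959 0.0791]
```

View pics/w6.png

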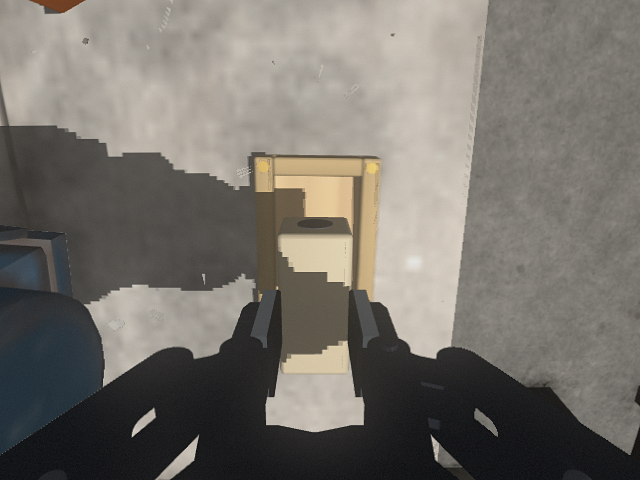

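The held prop at (315,300) lines up with the short tray, whose outer edges are at columns 255–380 and top row 155. I'll check the in-hand offset along the length.

```bash
python3 -c "
from look import *
np.set_printoptions(precision=4,suppress=True)
s=r.sense();f=r.grab_frame('wrist');z=s['position'][2]
print(s['position']);
for dz in(.022,.028):print(px2w(f,[[315,236],[315,373]],z+dz,s))
print(px2w(f,[[255,156],[380,156]],.016,s))"
```

```text
[0.6509 0.1016 0.0687]
[[0.6524 0.1323 0.0907]
 [0.6523 0.0721 0.0907]]
[[0.6524 0.1341 0.0967]
 [0.6523 0.0764 0.0967]]
[[0.6202 0.1551 0.016 ]
 [0.6879 0.1549 0.016 ]]
```

>>> arm_command(
  deltas=[0,0.004,0.002,0.03,0,0,0,0,0.03,0,0,0,0,0.012,0,0,0,0,0,0],
)

```text
time: 12.72
position: [0.651, 0.1047, 0.0092]
eef_rot: [-0.0, 0.708, 0.707, -0.0]
force: [0.1, 0.7, -1.3]
finger_gap: 0.0256
grip_force: 59.5
```

Not touching yet; lower 3 mm, then release and rise.

>>> arm_command(
  deltas=[0,0,0,0.003,0,0,0,0,0,0],
)

```text
time: 12.98
position: [0.6521, 0.1048, 0.0079]
eef_rot: [0.0, 0.708, 0.707, 0.001]
force: [0.1, 0.5, -0.5]
finger_gap: 0.0256
grip_force: 59.5
```

>>> arm_command(
  deltas=[0.6,0,0,0,0,0.6,0,0,0,0,0.6,0,0,-0.01,0,0.8,0,0,-0.05,0,1,0,0,-0.055,0,1,0,0,-0.055,0,1,0,0,-0.055,0,1,0,0,0,0],
)

```text
time: 13.98
position: [0.6543, 0.1049, 0.1925]
eef_rot: [0.003, 0.708, 0.707, 0.003]
force: [0.6, -0.4, 1.3]
finger_gap: 0.0855
grip_force: 0.0
```

```bash
python3 -c "
from look import *
s=r.sense();f=r.grab_frame('wrist');save(f,'w7.png');print(s['position'],yaw(s))
R1=np.linalg.norm
m=mask('short_prop',f,s,(.65,.104),.06,.02)
if m is not None:
  # prop raised 6mm: shift
  import fit as F
  o=F.hull
  def h(f,s,x,y,a,L,W,H):
    c,n=np.cos(a),np.sin(a)
    return cv2.convexHull(w2px(f,[(x+i*L/2*c-j*W/2*n,y+i*L/2*n+j*W/2*c,z) for i in(-1,1) for j in(-1,1) for z in(.012,.034)],s).astype(np.float32))
  F.hull=h;print('prop',fit([(f,s,m)],(.65,.104),*D['short_prop']));F.hull=o
for t in('short_slot','long_slot'):
  m=mask(t,f,s,(.65,.104),.06)
  if m is not None:
    mm=m.copy();p=mask('short_prop',f,s,(.65,.104),.06)
    if p is not None: mm|=p
    print(t,fit([(f,s,mm)],(.65,.104),*D['short_slot']))
plan([(.56,.27,.22,145),(.4555,.367,.2,199.5)],1)
"
```

```text
[0.65432206 0.10494822 0.19252819] 89.91950030867623
prop [ 0.65355789  0.10833753 89.9706715   0.94701727]
short_slot [ 0.64880954  0.10453503 89.62712717  0.96936371]
from [0.6503 0.1047 0.1855] 89.92 t 14.22 q [0.05 0.55 0.09 1.12 0.   1.62]
8 [1,0.034,-0.019,-0.007,-0.102,1,0.037,-0.013,-0.007,-0.102,1,0.039,-0.007,-0.007,-0.102,1,0.039,-0.001,-0.007,-0.102,1,0.039,0.005,-0.007,-0.102,1,0.037,0.012,-0.007,-0.102,1,0.029,0.004,0.004,-0.101,1,0.028,0.009,0.004,-0.101]
4 [1,0.027,0.013,0.004,-0.101,1,0.024,0.017,0.004,-0.101,1,0.021,0.021,0.004,-0.101,1,0.018,0.024,0.004,-0.101]
```

View pics/w7.png

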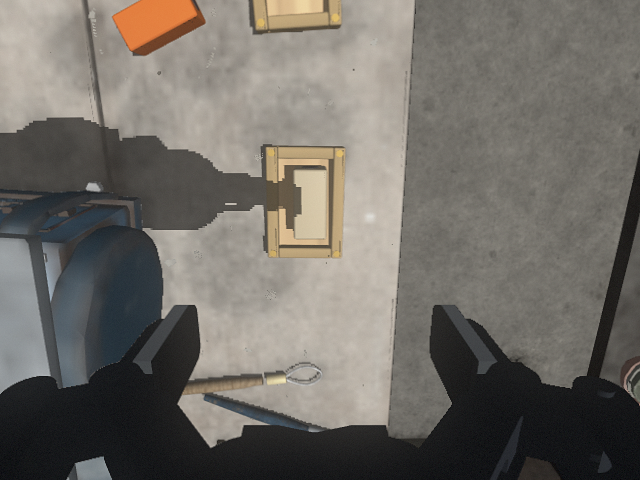

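The picture shows the short prop lying flat inside the short tray: prop ~(310,203), tray 265–343 × 147–257, with clearance on all sides. The fit puts it about 5 mm off centre, inside tolerance. On to the long prop.

>>> arm_command(
  deltas=[1,0.034,-0.019,-0.007,-0.102,1,0.037,-0.013,-0.007,-0.102,1,0.039,-0.007,-0.007,-0.102,1,0.039,-0.001,-0.007,-0.102,1,0.039,0.005,-0.007,-0.102,1,0.037,0.012,-0.007,-0.102,1,0.029,0.004,0.004,-0.101,1,0.028,0.009,0.004,-0.101],
)

```text
time: 15.22
position: [0.5257, 0.3023, 0.2128]
eef_rot: [-0.001, 0.144, 0.99, -0.001]
force: [-0.4, 0.1, -0.8]
finger_gap: 0.0855
grip_force: 0.0
```

>>> arm_command(
  deltas=[1,0.027,0.013,0.004,-0.101,1,0.024,0.017,0.004,-0.101,1,0.021,0.021,0.004,-0.101,1,0.018,0.024,0.004,-0.101,1,0,0,0,0],
)

```text
time: 15.85
position: [0.4554, 0.3671, 0.2]
eef_rot: [-0.001, -0.17, 0.985, -0.001]
force: [0.2, -1.3, 0.2]
finger_gap: 0.0854
grip_force: 0.0
```

```bash
python3 -c "
from look import *
np.set_printoptions(precision=4,suppress=True)
for i in range(2):
  f,s=look('w8.png','long_prop',(.4555,.367));print(s['position'],yaw(s))
for d in r.trace('long_slot',f)[:2]: print(d['box'],d['confidence'])
g=r.grab_frame('scene');print([ (np.round(d['box']),d['confidence']) for d in r.trace('long_slot',g)])
"
```

```text
mark [313. 201.] 0.73 [0.4554 0.3653 0.014 ]
fit [ 0.4565  0.3668 20.1296  0.9649] 3732
[0.4554 0.3671 0.2   ] -160.38528237436836
mark [313. 201.] 0.57 [0.4584 0.3645 0.014 ]
fit [ 0.4568  0.3672 20.1393  0.9593] 3649
[0.4576 0.3663 0.201 ] -160.5724814156695
[143.0, 300.9, 285.8, 395.3] 0.55
[(array([200., 219., 258., 277.]), 0.59)]
```

>>> arm_command(
  deltas=[1,-0.001,0,0.05,0,1,0,0,0.05,0,1,0,0,0.05,0,1,0,0,0.05,0,1,0,0,0.04,0,1,0,0,0.01,0,1,0,0,0,0],
)

```text
time: 17.18
position: [0.4583, 0.3671, 0.0017]
eef_rot: [-0.0, -0.169, 0.986, -0.0]
force: [0.8, 0.1, 0.1]
finger_gap: 0.0854
grip_force: 0.0
```

>>> arm_command(
  deltas=[0,0,0,0,0,0,0,0,0,0,0,0,0,0,0,0,0,0,0,0,0,0,0,0,0],
)

```text
time: 17.8
position: [0.4586, 0.3674, 0.0026]
eef_rot: [0.001, -0.17, 0.985, 0.0]
force: [-0.9, 0.7, 5.9]
finger_gap: 0.0254
grip_force: 58.6
```

>>> arm_command(
  deltas=[0,0,0,-0.03,0,0,0,0,-0.05,0,0,0,0,-0.055,0,0,0,0,-0.055,0,0,0,0,-0.055,0,0,0,0,-0.055,0,0,0,0,0,0],
)

```text
time: 18.68
position: [0.46, 0.3683, 0.2455]
eef_rot: [0.003, -0.17, 0.985, 0.001]
force: [-0.2, -0.0, -1.2]
finger_gap: 0.0249
grip_force: 59.3
```

```bash
python3 -c "
from look import *
np.set_printoptions(precision=4,suppress=True)
g=r.grab_frame('scene')
m=mask('long_slot',g,None,(.64,.317))
print(fit([(g,None,m)],(.64,.317),*D['long_slot']))
print('jar',px2w(g,[[150,315],[175,322],[205,305]],0.))
s=r.sense();print(s['finger_gap'])
f=r.grab_frame('wrist');m=mask('long_slot',f,s,(.64,.317),.06);print(m is not None and fit([(f,s,m)],(.64,.317),*D['long_slot']))
plan([(.50,.345,.24,180),(.642,.317,.24,94)],0,cur=None if yaw(s)>0 else (*s['position'],yaw(s)+360))
"
```

```text
[ 0.6414  0.3167 92.2042  0.9488]
jar [[0.6914 0.5194 0.    ]
 [0.6392 0.512  0.    ]
 [0.6087 0.4558 0.    ]]
0.02512855494378693
[ 0.6413  0.3114 93.812   0.5686]
from [0.4578 0.367  0.2412] 199.54 t 18.88 q [ 0.55  0.38 -0.04  1.16  0.    0.21]
8 [0,-0.02,-0.022,0.001,0.109,0,-0.024,-0.018,0.001,0.109,0,-0.02,-0.004,-0.0,0.106,0,-0.02,-0.001,-0.0,0.106,0,-0.02,0.003,-0.0,0.106,0,-0.019,0.006,-0.0,0.106,0,-0.018,0.009,-0.0,0.106,0,-0.016,0.012,-0.0,0.106]
3 [0,-0.014,0.015,-0.0,0.106,0,-0.011,0.017,-0.0,0.106,0,-0.008,0.018,-0.0,0.106]
```

>>> arm_command(
  deltas=[0,-0.02,-0.022,0.001,0.109,0,-0.024,-0.018,0.001,0.109,0,-0.02,-0.004,0,0.106,0,-0.02,-0.001,0,0.106,0,-0.02,0.003,0,0.106,0,-0.019,0.006,0,0.106,0,-0.018,0.009,0,0.106,0,-0.016,0.012,0,0.106],
)

```text
time: 19.88
position: [0.5946, 0.3253, 0.2375]
eef_rot: [-0.001, 0.482, 0.876, -0.001]
force: [-0.0, 0.2, -1.6]
finger_gap: 0.0248
grip_force: 59.3
```

>>> arm_command(
  deltas=[0,-0.014,0.015,0,0.106,0,-0.011,0.017,0,0.106,0,-0.008,0.018,0,0.106,0,0,0,0.05,0,0,0,0,0.05,0,0,0,0,0.05,0,0,0,0,0.05,0,0,0,0,0,0],
)

```text
time: 20.88
position: [0.6382, 0.3156, 0.0739]
eef_rot: [-0.003, 0.682, 0.732, -0.005]
force: [0.2, 0.0, -1.4]
finger_gap: 0.0254
grip_force: 59.4
```

```bash
python3 -c "
from look import *
import fit as F
np.set_printoptions(precision=4,suppress=True)
for k in range(2):
  s=r.sense();f=r.grab_frame('wrist');print(s['position'],yaw(s),s['finger_gap'])
  ds=[d for d in r.trace('long_prop',f)][:2]
  print([ (np.round(d['box']),round(d['confidence'],2)) for d in ds],[ (np.round(d['box']),round(d['confidence'],2)) for d in r.trace('long_slot',f)][:2])
  print('slot box pred',w2px(f,[(.6415+i*.034,.3165+j*.07,.016) for i in(1,-1) for j in(1,-1)],s).round())
  z=s['position'][2]
  if ds:
    b=ds[0]['box'];print(px2w(f,[[ (b[0]+b[2])/2,b[1]],[(b[0]+b[2])/2,b[3]]],z+.014,s))
c=f['color'];c=cv2.cvtColor(c,cv2.COLOR_RGB2HSV)
"
```

```text
[0.6382 0.3156 0.0739] 94.05425467370276 0.025378090586651397
[(array([274., 170., 356., 411.]), 0.9)] [(array([259., 122., 384., 304.]), 0.56)]
slot box pred [[391. 127.]
 [364. 352.]
 [266. 118.]
 [258. 345.]]
[[0.6361 0.3701 0.0879]
 [0.6439 0.2597 0.0879]]
[0.6434 0.3176 0.081 ] 94.05745257231462 0.025105220852577905
[(array([275., 168., 353., 409.]), 0.6)] [(array([251., 126., 371., 305.]), 0.61)]
slot box pred [[378. 130.]
 [353. 348.]
 [257. 121.]
 [251. 342.]]
[[0.6405 0.3725 0.095 ]
 [0.6482 0.263  0.095 ]]
```

>>> arm_command(
  deltas=[0,0,0,0.03,0,0,0,0,0.03,0,0,0,0,0.025,0,0,0,0,0,0,0,0,0,0,0],
)

```text
time: 21.8
position: [0.6434, 0.3176, 0.013]
eef_rot: [0.0, 0.682, 0.732, 0.001]
force: [0.5, 0.4, -0.8]
finger_gap: 0.0255
grip_force: 59.4
```

```bash
python3 -c "
from look import *
np.set_printoptions(precision=4,suppress=True)
for k in range(4):
  s=r.sense();f=r.grab_frame('wrist');print(s['position'],yaw(s),s['force'])
print([ (np.round(d['box']),round(d['confidence'],2)) for d in r.trace('long_prop',f)[:2]],w2px(f,[(.6415+i*.034,.3165+j*.07,.016) for i in(1,-1) for j in(1,-1)],s).round())
print([ (np.round(d['box']),round(d['confidence'],2)) for d in r.trace('long_slot',f)[:2]])
"
```

```text
[0.6434 0.3176 0.013 ] 94.05776896657784 [ 0.5083  0.3815 -0.7522]
[0.6437 0.3177 0.0132] 94.05712586448371 [-0.1754 -0.4198 -1.0144]
[0.6437 0.3178 0.0134] 94.06007905394347 [ 1.049  -1.0366 -1.0088]
[0.6436 0.3177 0.0132] 94.06091326605409 [ 0.4933  0.1001 -1.546 ]
[(array([278., 172., 355., 411.]), 0.68)] [[404. 136.]
 [366. 423.]
 [232. 123.]
 [230. 416.]]
[(array([221., 127., 392., 420.]), 0.75)]
```

```bash
python3 -c "
from look import *
np.set_printoptions(precision=4,suppress=True)
s=r.sense();f=r.grab_frame('wrist')
m=r.trace('long_slot',f)[0]['region'];p=r.trace('long_prop',f)[0]['region']
for nm,M in(('slot',m),('prop',p)):
  for v in range(130,300,15):
    c=np.nonzero(M[v])[0]
    if len(c): 
      z=.016 if nm=='slot' else s['position'][2]+.022
      w=px2w(f,[[c.min(),v],[c.max(),v]],z,s);print(nm,v,c.min(),c.max(),w[:,:2].ravel(),'mid',w[:,0].mean())
"
```

```text
slot 130 223 388 [0.6035 0.3835 0.6684 0.3881] mid 0.6359426128953398
slot 145 223 392 [0.6035 0.3777 0.6707 0.3824] mid 0.6371081512256619
slot 160 224 390 [0.604  0.3718 0.6706 0.3765] mid 0.6372926282193588
slot 175 226 390 [0.6048 0.3659 0.6714 0.3705] mid 0.6380904035125426
slot 190 226 389 [0.6049 0.3597 0.6717 0.3644] mid 0.6382885947225215
slot 205 227 388 [0.6053 0.3534 0.6721 0.3581] mid 0.6386986479046192
slot 220 227 387 [0.6054 0.347  0.6725 0.3517] mid 0.6389074781665458
slot 235 229 386 [0.6063 0.3404 0.6728 0.3451] mid 0.6395457903713172
slot 250 229 385 [0.6063 0.3337 0.6732 0.3384] mid 0.6397687425524823
slot 265 230 384 [0.6068 0.3268 0.6736 0.3315] mid 0.6402142158829303
slot 280 231 383 [0.6073 0.3198 0.6741 0.3245] mid 0.6406701786787756
slot 295 231 382 [0.6073 0.3125 0.6745 0.3172] mid 0.6409143690293657
prop 175 279 348 [0.6278 0.3701 0.6525 0.3718] mid 0.6401745168269155
prop 190 276 353 [0.627  0.3645 0.6549 0.3665] mid 0.6409152497419209
prop 205 277 352 [0.6276 0.359  0.655  0.3609] mid 0.6413054870204304
prop 220 278 350 [0.6282 0.3533 0.6549 0.3552] mid 0.6415190121996598
prop 235 278 350 [0.6284 0.3475 0.6554 0.3494] mid 0.6419248470731889
prop 250 278 351 [0.6287 0.3416 0.6564 0.3435] mid 0.6425297020176646
prop 265 278 351 [0.629  0.3355 0.657  0.3375] mid 0.6429569271714767
prop 280 278 349 [0.6292 0.3293 0.6568 0.3312] mid 0.6430060447032069
prop 295 282 347 [0.6311 0.323  0.6566 0.3248] mid 0.643842473393666
```

>>> arm_command(
  deltas=[0,-0.002,-0.003,0.005,0,0,0,0,0,0],
)

```text
time: 22.5
position: [0.6411, 0.316, 0.0087]
eef_rot: [0.0, 0.682, 0.732, 0.001]
force: [0.8, 1.1, 1.9]
finger_gap: 0.0248
grip_force: 59.9
```

>>> arm_command(
  deltas=[0,0,0,0.002,0,0,0,0,0,0],
)

```text
time: 22.75
position: [0.6412, 0.316, 0.0085]
eef_rot: [0.0, 0.682, 0.732, 0.001]
force: [-2.8, -1.2, 10.5]
finger_gap: 0.0251
grip_force: 61.0
```

>>> arm_command(
  deltas=[0.6,0,0,0,0,0.6,0,0,0,0,0.6,0,0,-0.01,0,0.8,0,0,-0.05,0,1,0,0,-0.055,0,1,0,0,-0.055,0,1,0,0,-0.055,0,1,0,0,0,0],
)

```text
time: 23.75
position: [0.643, 0.3165, 0.1918]
eef_rot: [0.002, 0.682, 0.732, 0.004]
force: [-0.4, 0.4, 0.1]
finger_gap: 0.0852
grip_force: 0.0
```

```bash
python3 -c "
from look import *
import fit as F
np.set_printoptions(precision=4,suppress=True)
o=F.hull
def h(f,s,x,y,a,L,W,H):
    c,n=np.cos(a),np.sin(a)
    return cv2.convexHull(w2px(f,[(x+i*L/2*c-j*W/2*n,y+i*L/2*n+j*W/2*c,z) for i in(-1,1) for j in(-1,1) for z in(.016,.034)],s).astype(np.float32))
g=r.grab_frame('scene');s=r.sense();f=r.grab_frame('wrist')
print(s['position'],s['finger_gap'])
for k,(q,S) in dict(wrist=(f,s),scene=(g,None)).items():
  for a,b,x in(('long_prop','long_slot',(.641,.317)),('short_prop','short_slot',(.65,.104))):
    p=mask(a,q,S,x,.06);t=mask(b,q,S,x,.06)
    if p is not None:
      F.hull=h;print(k,a,fit([(q,S,p)],x,*D[a]),p.sum());F.hull=o
    if t is not None:
      t=t|p if p is not None else t;print(k,b,fit([(q,S,t)],x,*D[b]),t.sum())
"
```

```text
[0.6417 0.316  0.1889] 0.08522921954366036
wrist long_prop [ 0.6424  0.3191 94.5516  0.9631] 4041
wrist long_slot [ 0.6405  0.317  93.1556  0.978 ] 12376
wrist short_prop [ 0.6536  0.1133 90.7215  0.8284] 1545
wrist short_slot [ 0.6492  0.1039 89.2687  0.78  ] 4750
scene long_prop [ 0.6407  0.3221 95.0367  0.9574] 798
scene short_prop [ 0.651   0.1113 89.4102  0.9416] 397
scene short_slot [ 0.65    0.1027 88.7563  0.8947] 1028
```

Both props measure inside their slots, flat and well within tolerance, and the arm is clear of everything.

```bash
python3 -c "
from bench import r
print(r.finish_job())"
```

```text
the job is handed in; nothing more can be done
None
```

I put the short prop in the short slot and the long prop in the long slot, let go of both, and handed in the job at about 24 s. The last fits put both inside tolerance: the long prop about 3–5 mm off centre, the short prop 4–9 mm; the hand-in returned no verdict.

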